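# Side-load proof test of a knife handle on the pull gauge

### The job

Proof-test the flat-sided knife handle from the stocked rack: plug its steel tang fully home into the socket of the pull gauge's carriage and, by the handle, pull the carriage out against its spring until its pointer stands level with the marker on the scale (not more than 10 mm past it), and hold it there for two seconds. Then ease the carriage all the way back without letting it snap, unplug the handle and leave it standing upright, tang in the slot, in the empty rack on the other side of the gauge. Leave the round handle and the beaker, screwdriver and sharpening stone alone.

Things in the scene. Friction and masses are not known exactly. Their poses are not given: they have to be found in the camera images.
- handle: flat-sided knife handle, upright: block 46 mm (its x) by 34 mm (y) by 95 mm tall, wood with two pins, the lowest 18 mm steel. Origin: middle of the flat underside (shoulder), z up. A steel tang 20 mm (x) by 14 mm (y) sticks down 32 mm below it, the last 8 mm only 16 by 10 mm. About 0.25 kg. Starts in either place of the waiting rack
- round_handle: a turned round wooden handle, 42 mm thick, 80 mm tall, standing by its round tang in the other place of the waiting rack, 82 to 98 mm from the flat-sided one; leave alone. Origin in the middle of its underside
- waiting_rack: fixed wooden rack 90 mm (x) by 150 mm (y), 50 mm high, with a 28 mm wide slot along the whole of its y axis, 40 mm deep; handles stand on its top with their tangs in the slot. Holds the two handles at the start. Origin at the centre of its underside; it may be left or right of the gauge
- passed_rack: fixed rack of the same shape and size as the waiting rack, empty, on the other side of the gauge. Origin at the centre of its underside, slot along its y axis, top 50 mm above the origin
- gauge: fixed pull gauge: grey bed 300 by 90 mm, two guide rods, spring barrel at its far end (+x), aluminium scale along its +y side. Origin on the table right under the socket's home place; the carriage is pulled along the gauge's -x (roughly towards the robot). Nothing on it is higher than the carriage's top, 60 mm
- carriage (a joint): travel of the sprung carriage in m: 0 home, growing as it is pulled out along the gauge's -x, at most 0.110. A spring pulls it home with about 4 N at 0 and 180 N per metre more
- socket (a point): middle of the socket's mouth in the flat top of the carriage (steel block 70 mm in x, 84 mm in y), 60 mm above the table; axes parallel to the gauge's. The socket is a hole 22 mm (x) by 16 mm (y), 36 mm deep, and moves with the carriage
- pointer (a point): tip of the thin pointer that sticks out from the carriage's +y side, 60 mm to +y of the socket's centre and at the same x
- marker: the fixed dark steel marker clamped on the scale, 18 mm long block with a thin tongue towards the carriage; origin at the tongue's tip, axes parallel to the gauge's. The pointer is level with it when both have the same x in the gauge's frame; 45 to 85 mm of travel
- beaker: open steel beaker, 72 mm wide, 95 mm tall, upright on the table at the far left; leave alone. Origin at the centre of its underside
- screwdriver: screwdriver 190 mm long lying on the table at the left, on the robot's side of the rack; leave alone
- stone: grey sharpening stone 150 by 50 by 25 mm lying on the table at the far right; leave alone. Origin at the centre of its underside
Things that resemble listed ones, but are neither listed nor needed, are in the scene too. What is shaped like the handle but turquoise is not meant. Leave any black look-alike of the passed_rack alone.

How it is judged:
By the outcome, as a careful person would: the job done as asked, in the order asked, and still so for the second after the job is handed in, with the robot touching nothing.
It also fails if it takes over 72 s, if anything falls off the work surface, if the arm or the gripper's body presses on something with over 40 N, if the wrist force passes 120 N, or if a joint passes its speed limit or range.

### The arm

A 7-joint arm with a two-finger parallel gripper is mounted at the origin on the work surface. World frame = base frame: x ahead of the robot, y to its left, z up, the work surface at z = 0. Lengths are in mm, angles in rad, forces in N, time in s.
With the tool pointing down it reaches from about 400 to 850 mm from the base axis. Payload 4.4 kg.
Tool frame: the origin (TCP) lies at the very end of the fingers, on their centre line; the grasp point (between the pads) lies 19 mm behind it (manip.grip_depth is the distance from the TCP to the grasp point, in mm); z points along the fingers, y is the line along which they close (so a half turn about z gives the same grasp; the last joint's range is limited). The gripper opens to 94 mm and grips with 3 to 60 N. Pads are 16 mm wide; open, the fingers measure 119 mm over their backs; the gripper's body (75 mm by 177 mm) begins 78 mm behind the grasp point.
Start: joints at [1.19, 0.628, 0.038, 1.517, -0.027, 0.996, -0.02], TCP at [201.286, -618.063, 205.478] pointing down, gripper open.
Joint ranges: [-3.06, 3.06], [-0.37, 2.12], [-1.25, 1.32], [0.18, 2.47], [-1.1, 4.24], [0.23, 1.98], [-2.94, 2.94]. Speed limits (rad/s): [2.57, 2.57, 3.14, 3.14, 3.14, 3.14, 3.14].

### API

Orientations are given as [roll, pitch, yaw] about the fixed x, y, z axes, in that order (R = Rz(yaw) Ry(pitch) Rx(roll)).
In Python, from bench import manip, fingers, inverse_kinematics, cams gives the robot as it stands. Calls block until the motion is done:
- manip.movep(position, orientation): joint-space move of the TCP to a pose.
- manip.move_linear(position, ori=None, v=150, contact_N=None): straight line of the TCP; ori=None keeps the orientation; v is the mean speed in mm/s. With contact_N (N) it stops when the force on the tool has changed by that much, and returns True; else False.
- manip.goto_joints(angles): joint-space move.
- fingers.gripper_to(opening, grip_force=None): finger opening in mm; grip_force is the grip in N (None keeps the last); returns when the fingers have stopped.
- manip.dwell(seconds).
- inverse_kinematics(position, orientation): joint angles nearest the present ones, or None.
- cams.camera(name): name is "side" or "top"; returns a dict with "pixels" (420x560x3 uint8, red, green, blue), "fx", "fy", "cx", "cy" (pixels), "rvec" (rotation vector, rad) and "tvec" (3), from world to camera coordinates, as OpenCV has them. Camera axes: x right, y down, z forward; pixel columns grow to the right and rows downward; lengths in mm; the calibration is good to about 2 mm. A picture is of the moment at which its call begins. There is no depth.
A pose or a line that the arm cannot do raises manip.PlanningError and nothing moves.
- manip.job_done(): hands the job in; it is judged then, once.
Readings, each from a call of its own:
- manip.read_t(): time.
- manip.read_joint_pos(): joint angles.
- manip.read_joint_velocities(): joint speeds.
- manip.read_joint_torque(): joint torques, N m.
- manip.read_ee_pos(): TCP position.
- manip.read_tool_rot(): TCP orientation.
- manip.read_wrist_force(): force on the tool from outside, world axes, zero at the start.
- manip.read_wrist_torque(): the same for the moment, N m.
- manip.read_gripper_width(): finger opening in mm.
- manip.read_gripper_force(): force on a finger pad.
Only numpy, scipy, OpenCV 4.12 (cv2) and the standard library are available. Lean on these libraries where they do the work, as an engineer would, in place of code of your own. Each camera call takes 0.05 s, during which the arm holds its last target. There are 200 camera calls.

## Working session

There is one attempt and no reset: what is moved stays moved. The work goes in short steps, each a Python script; the robot and the scene stay as the last script left them, time stands still between calls to the robot, and variables do not carry over. Pictures are saved under pics/ and viewed, at most 10 in all, crops included, and the job is handed in when it is done.

```bash
mkdir -p pics; cat > h.py <<'E'
import numpy as np, cv2
from bench import manip, fingers, inverse_kinematics, cams
def shot(n,name,crop=None,s=1):
    c=cams.camera(n); im=c["pixels"][:,:,::-1]
    np.save(f"pics/{name}.npy",im)
    if crop: x0,y0,x1,y1=crop; im=im[y0:y1,x0:x1]
    if s!=1: im=cv2.resize(im,None,fx=s,fy=s,interpolation=cv2.INTER_CUBIC)
    cv2.imwrite(f"pics/{name}.png",im); return c
def K(c): return np.array([[c["fx"],0,c["cx"]],[0,c["fy"],c["cy"]],[0,0,1.]])
def px2w(c,uv,z):
    R,_=cv2.Rodrigues(np.array(c["rvec"],float)); t=np.array(c["tvec"],float).ravel()
    d=R.T@np.linalg.inv(K(c))@np.array([*uv,1.]); o=-R.T@t
    return o+d*(z-o[2])/d[2]
def w2px(c,p):
    return cv2.projectPoints(np.array(p,float).reshape(-1,3),np.array(c["rvec"],float),np.array(c["tvec"],float),K(c),None)[0].reshape(-1,2)
E
python3 - <<'E'
from h import *
import pickle
for n in("top","side"):
    c=shot(n,n+"0",s=1.42); pickle.dump(c,open(n+".pkl","wb"))
    R,_=cv2.Rodrigues(np.array(c["rvec"],float)); print(n,c["fx"],-R.T@np.array(c["tvec"]).ravel(),R.round(2).tolist())
print(manip.read_t(), manip.read_tool_rot(), manip.grip_depth)
E
```

```text
top 469.6358650212496 [ 199.66836377  -48.60158225 1175.17491474] [[0.03, -1.0, 0.0], [-0.97, -0.03, -0.23], [0.23, 0.01, -0.97]]
side 437.29279389828133 [130.29693384 658.89104451 740.96132081] [[-0.91, -0.42, -0.0], [-0.28, 0.6, -0.75], [0.32, -0.68, -0.67]]
0.1 [-3.13991927e+00  4.12505502e-05  3.14728343e-01] 18.8
```

View pics/top0.png

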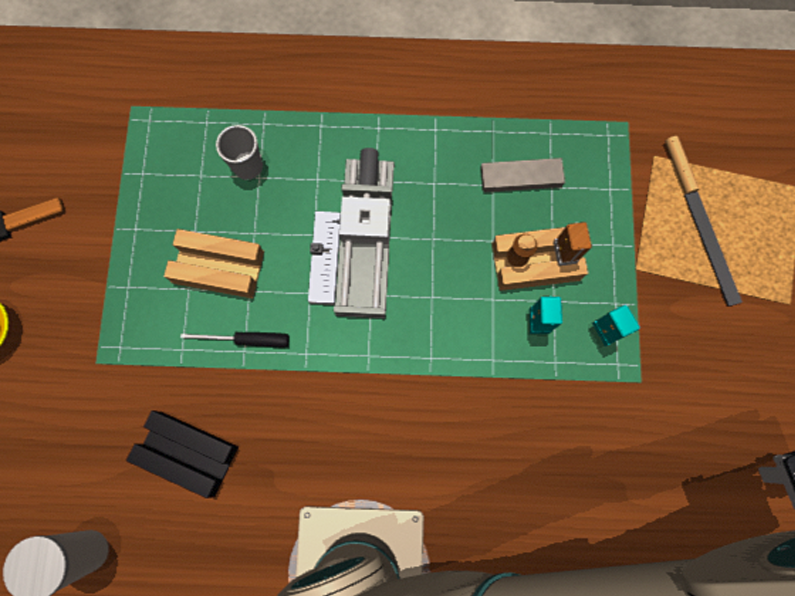

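View pics/side0.png

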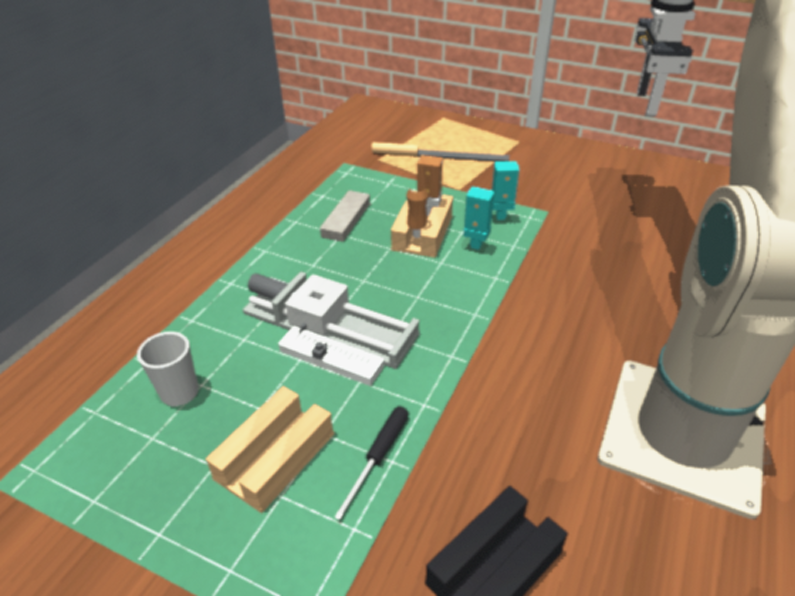

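The top view shows the waiting rack at the right: the round handle at about (520,250) and the flat one at about (575,243). The gauge is at (365,215) and the empty rack at (213,262). Next I'll take enlarged crops.

```bash
python3 - <<'E'
import numpy as np,cv2
a=np.load("pics/top0.npy"); b=np.load("pics/side0.npy")
def cr(im,x0,y0,w,h,s,name):
    o=cv2.resize(im[y0:y0+h,x0:x0+w],None,fx=s,fy=s,interpolation=cv2.INTER_CUBIC)
    for x in range(x0,x0+w):
        if x%10==0: cv2.line(o,((x-x0)*s,0),((x-x0)*s,6),(0,0,255),1); cv2.putText(o,str(x),((x-x0)*s,16),0,.35,(255,255,255),1)
    for y in range(y0,y0+h):
        if y%10==0: cv2.line(o,(0,(y-y0)*s),(6,(y-y0)*s),(0,0,255),1); cv2.putText(o,str(y),(8,(y-y0)*s+4),0,.35,(255,255,255),1)
    return o
g=cr(a,212,128,66,74,8,"")
sd=cr(b,170,175,130,95,6,"")
cv2.imwrite("pics/g.png",g); cv2.imwrite("pics/gs.png",sd)
r1=cr(a,343,152,76,54,8,""); cv2.imwrite("pics/r1.png",r1)
r2=cr(a,110,158,80,56,6,""); r3=cr(b,270,105,60,80,6,"")
o=np.zeros((490,850,3),np.uint8); o[:336,:480]=r2; o[:480,485:845]=r3; cv2.imwrite("pics/r23.png",o[:, :800])
print(g.shape,sd.shape)
E
```

```text
(592, 528, 3) (570, 780, 3)
```

View pics/g.png

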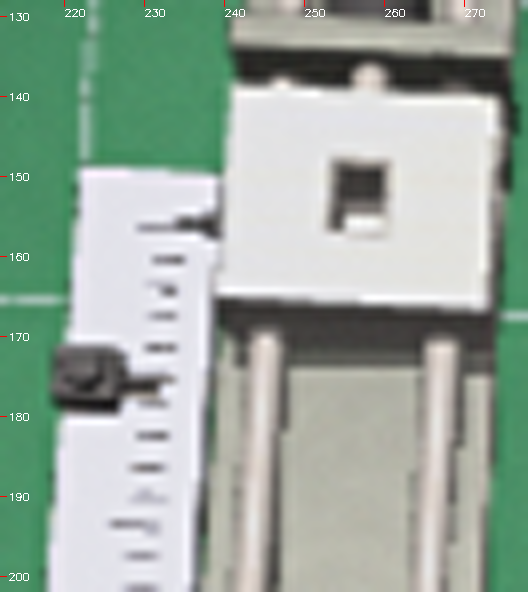

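View pics/r1.png

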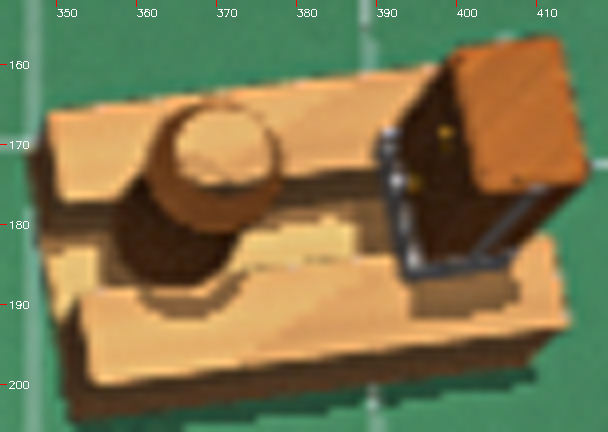

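View pics/gs.png

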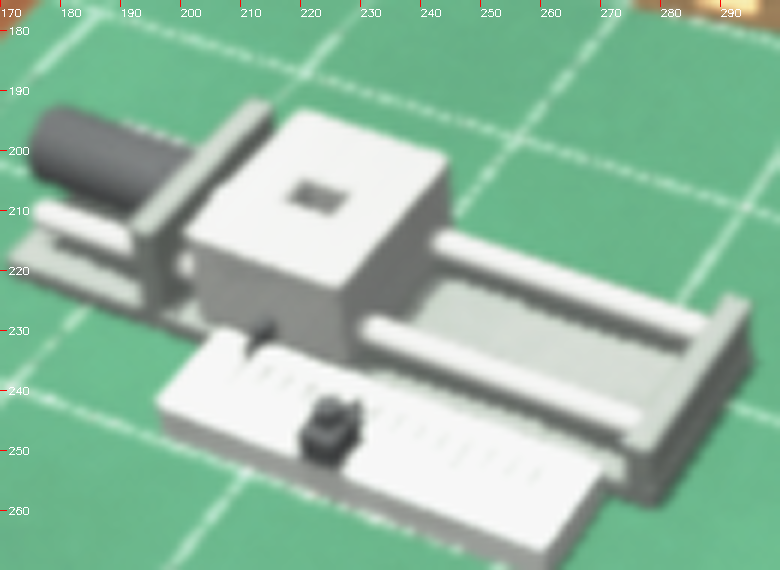

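View pics/r23.png

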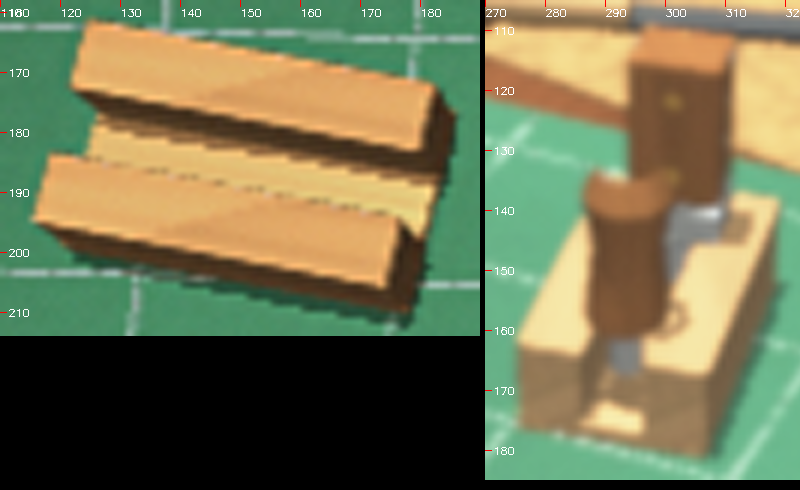

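The handle's 46 mm axis lies across the slot. I'll fit the poses of the carriage, handle and empty rack from their corner pixels.

```bash
cat > fit.py <<'E'
from h import *
import pickle
from scipy.optimize import least_squares
T=pickle.load(open("top.pkl","rb")); S=pickle.load(open("side.pkl","rb"))
def fit(obs,p0):
    # obs: list of (cam, local xyz, uv label)
    def pos(p,l):
        c,s=np.cos(p[2]),np.sin(p[2]); l=np.array(l,float)
        return [p[0]+c*l[0]-s*l[1],p[1]+s*l[0]+c*l[1],l[2]]
    f=lambda p: np.concatenate([w2px(c,pos(p,l))[0]-np.array(uv)+.5 for c,l,uv in obs])
    r=least_squares(f,p0,x_scale=[1,1,.01]); return r.x,r.fun.reshape(-1,2)
def box(c,a,b,z,uvs): return [(c,(sx*a/2,sy*b/2,z),uv) for (sx,sy),uv in zip([(1,1),(1,-1),(-1,-1),(-1,1)],uvs) if uv]
gt=box(T,70,84,60,[(240.3,138.7),(273.5,140),(272,166.8),(238.2,165)])
gs=box(S,70,84,60,[(200.5,213.5),(219,193.2),(243.5,200.5),(226,223)])
gh=box(T,22,16,60,[(253,148),(260,148.2),(259.7,157.3),(252.5,156.8)])
ht=box(T,46,34,145,[(398.5,158.5),(412,156.5),(415,174.5),(402.5,176)])
hb=box(T,46,34,50,[(391,168.5),None,(406.5,184.5),(394,186.5)])
hs=box(S,46,34,145,[(294.2,115.8),(296.3,109.7),(311.8,111.2),(311.2,117.5)])
pt=box(T,90,150,50,[(125.3,161.3),(182.5,172.2),(174.5,206.2),(115.8,194.5)])
if __name__=="__main__":
    np.set_printoptions(precision=2,suppress=True)
    for n,o in dict(gT=gt+gh,gS=gs,gAll=gt+gs+gh,hT=ht+hb,hS=hs,hAll=ht+hs+hb,hTtop=ht,hTbot=hb,p=pt).items():
        x,e=fit(o,[500,0,0]); print(n,x.round(3),np.abs(e).max(0), e.mean(0)); 
    # pointer tip & marker tongue tip
    g,_=fit(gt+gs+gh,[500,0,0]); c,s=np.cos(g[2]),np.sin(g[2])
    for z in (20,30,40):
        for n,uv in dict(ptr=(233.5,155.8),mk=(232,175.8)).items():
            w=px2w(T,np.array(uv)-.5,z)[:2]-g[:2]; print(z,n,c*w[0]+s*w[1],-s*w[0]+c*w[1])
    print(T["cx"],T["cy"])
E
python3 fit.py
```

```text
gT [599.9   16.05  -0.01] [0.62 0.44] [-0.  0.]
gS [600.8   14.68   0.  ] [0.4  0.61] [ 0. -0.]
gAll [600.07  15.77  -0.01] [0.53 0.78] [0.08 0.08]
hT [ 550.01 -339.4     0.16] [2.1  1.38] [-0.04  0.02]
hS [ 544.8  -334.95    0.28] [0.62 0.25] [ 0. -0.]
hAll [ 548.87 -339.09    0.18] [2.16 1.79] [-0.36 -0.05]
hTtop [ 548.26 -337.29    0.16] [1.21 0.73] [-0.   -0.01]
hTbot [ 552.57 -342.89    0.14] [0.64 0.37] [-0. -0.]
p [513.14 278.29  -0.16] [0.6 0.4] [ 0.   -0.01]
20 ptr 2.836529610278936 60.891270092876226
20 mk -51.34023193544167 61.35978904431065
30 ptr -0.6505238446902992 59.7846697797727
30 mk -54.35829354463746 60.249132904289006
40 ptr -4.137577299659534 58.67806946666917
40 mk -57.376355153833245 59.1384767642674
276.7350626569996 206.48370329050647
```

```bash
python3 - <<'E'
from fit import *
np.set_printoptions(precision=3,suppress=True)
w=box(T,90,150,50,[(349,166),None,(413.5,192.5),(354,200)])
x,e=fit(w,[550,-300,.1]); print("rack",x,np.abs(e).max(0))
for a,b in [((244.9,170),(242,200)),((267.2,170.5),(264.5,200))]:
    d=px2w(T,np.array(a)-.5,45)-px2w(T,np.array(b)-.5,45); print("rod yaw",np.arctan2(d[1],d[0]))
a=np.load("pics/top0.npy"); b=np.load("pics/side0.npy")
def ov(im,c,x0,y0,wd,h,s,p):
    o=cv2.resize(im[y0:y0+h,x0:x0+wd],None,fx=s,fy=s,interpolation=cv2.INTER_CUBIC)
    for z,col in((145,(255,255,0)),(50,(255,0,255))):
        q=[]
        for sx,sy in[(1,1),(1,-1),(-1,-1),(-1,1)]:
            l=np.array([sx*23,sy*17]); R=np.array([[np.cos(p[2]),-np.sin(p[2])],[np.sin(p[2]),np.cos(p[2])]])
            q.append([*(R@l+p[:2]),z])
        u=((w2px(c,q)+.5-[x0,y0])*s).round().astype(int); cv2.polylines(o,[u],True,col,1)
    return o
p=[549,-339,.15]
A=ov(a,T,380,148,45,50,9,p); B=ov(b,S,280,100,45,60,8,p)
o=np.zeros((490,780,3),np.uint8); o[:450,:405]=A; o[:480,410:770]=B; cv2.imwrite("pics/ov.png",o)
E
```

```text
rack [ 544.58  -297.867    0.16 ] [0.612 0.375]
rod yaw -0.041719286538972195
rod yaw -0.04766091516259643
```

View pics/ov.png

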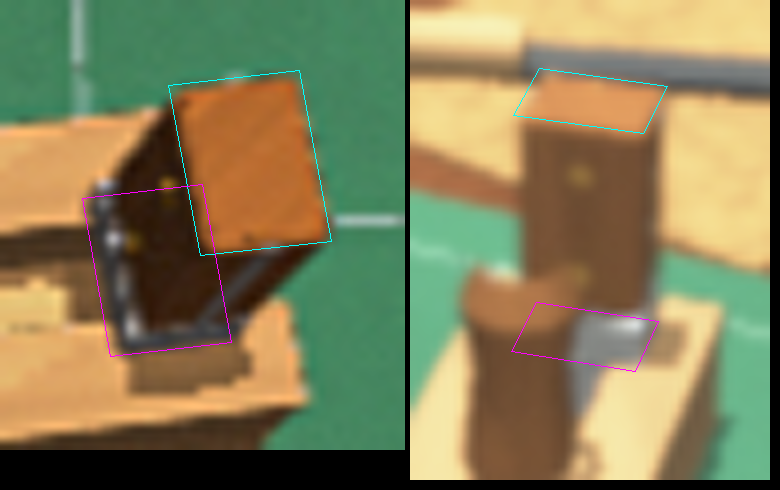

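The overlay puts the handle at about (550,-341), yaw 0.16, matching the rack's yaw. The top edge is rounded, which accounts for the inset there. Next I'll refine the gauge yaw and check reachability for both grasp yaws.

```bash
python3 - <<'E'
from fit import *
np.set_printoptions(precision=3,suppress=True)
for n,a,b,z in [("scaleL",(316/1.42,212/1.42),(309/1.42,303/1.42),20),("scaleL2",(221.8,149),(217.8,201),20),("carL",(240.3,138.7),(238.2,165),60),("carR",(273.5,140),(272,166.8),60),("rodL pic",(347/1.42,240/1.42),(340/1.42,306/1.42),40)]:
    d=px2w(T,np.array(a)-.5,z)-px2w(T,np.array(b)-.5,z); print(n,np.arctan2(d[1],d[0]))
for n,a,b,z in [("scaleFront",(195.5,241.5),(260.5,266.5),22),("carFront",(200.5,213.5),(226,223),60),("carBack",(219,193.2),(243.5,200.5),60),("rodfront",(232,229),(275,245),40),("rodback",(242,214.5),(286,228.5),40)]:
    d=px2w(S,np.array(a)-.5,z)-px2w(S,np.array(b)-.5,z); print(n,np.arctan2(d[1],d[0]))
for sg in(1,-1):
    for p,h in (([550,-341,82],.16),([550,-341,190],.16),([600,16,190],-.03),([600,16,92],-.03),([540,16,92],-.03),([513,278,190],-.16),([513,278,82],-.16)):
        q=inverse_kinematics(p,[np.pi,0,h+sg*np.pi/2]); print(sg,p,None if q is None else np.array(q))
E
```

```text
scaleL -0.011303367355407828
scaleL2 -0.010934886126068395
carL -0.02228135791570085
carR -0.016065825905245808
rodL pic -0.05032520431879317
scaleFront -0.025873136870206138
carFront -0.04163314470434364
carBack 0.014278438065672873
rodfront -0.03754515606499455
rodback 0.004208074586553301
1 [550, -341, 82] [ 0.663  0.778 -0.258  1.626  0.26   0.772  0.449]
1 [550, -341, 190] [ 0.698  0.655 -0.318  1.536  0.23   0.987  0.474]
1 [600, 16, 190] [ 0.152  0.593 -0.36   1.673  0.25   0.922 -0.333]
1 [600, 16, 92] [ 0.106  0.712 -0.288  1.758  0.288  0.714 -0.365]
1 [540, 16, 92] [ 0.1    0.644 -0.274  1.925  0.287  0.611 -0.389]
1 [513, 278, 190] [-0.129  0.625 -0.667  1.714  0.456  0.964 -1.131]
1 [513, 278, 82] [-0.331  0.713 -0.339  1.811  0.354  0.678 -1.032]
-1 [550, -341, 82] [ 0.236  0.82   0.482  1.64  -0.49   0.804 -2.048]
-1 [550, -341, 190] [ 0.221  0.69   0.509  1.552 -0.378  0.999 -2.142]
-1 [600, 16, 190] [-0.38   0.619  0.499  1.689 -0.356  0.924 -2.914]
-1 [600, 16, 92] [-0.402  0.766  0.546  1.774 -0.55   0.759 -2.742]
-1 [540, 16, 92] [-0.421  0.696  0.53   1.94  -0.561  0.656 -2.708]
-1 [513, 278, 190] [ 0.065  0.761 -1.06   1.709  0.731  1.122  1.764]
-1 [513, 278, 82] [ 0.055  0.939 -1.062  1.799  0.967  1.028  1.58 ]
```

```bash
python3 - <<'E'
from h import *
np.set_printoptions(precision=2,suppress=True)
o=[np.pi,0,.16+np.pi/2]
manip.movep([550,-341,190],o)
fingers.gripper_to(70,10)
print(manip.move_linear([550,-341,84],v=120,contact_N=8))
f0=manip.read_wrist_force()
fingers.gripper_to(30,45)
print(manip.read_t(),manip.read_gripper_width(),manip.read_gripper_force(),manip.read_ee_pos(),f0,manip.read_wrist_force())
manip.move_linear([550,-341,200],v=120)
print(manip.read_wrist_force(),manip.read_wrist_torque(),manip.read_gripper_width())
manip.movep([600,16,150],[np.pi,0,-.02+np.pi/2])
print(manip.read_t(),manip.read_ee_pos(),manip.read_tool_rot(),manip.read_wrist_torque())
import pickle
a=shot("top","t1"); b=shot("side","s1"); pickle.dump((a,b),open("c1.pkl","wb"))
A=cv2.resize(np.load("pics/t1.npy")[115:185,220:300],None,fx=5,fy=5,interpolation=cv2.INTER_CUBIC)
B=cv2.resize(np.load("pics/s1.npy")[115:235,190:270],None,fx=5,fy=5,interpolation=cv2.INTER_CUBIC)
im=np.zeros((600,800,3),np.uint8); im[:350,:400]=A; im[:,400:]=B; cv2.imwrite("pics/c1.png",im)
E
```

```text
False
3.8417 46.227157453949395 44.94483411312103 [ 549.67 -341.17   84.37] [ 1.31  0.34 -0.23] [-1.63  0.27  3.65]
[-0.34  0.52 -1.56] [-0.02 -0.08  0.01] 45.571606673546
6.325 [600.29  13.94 149.97] [3.14 0.   1.55] [-0.05 -0.09 -0.02]
```

View pics/c1.png

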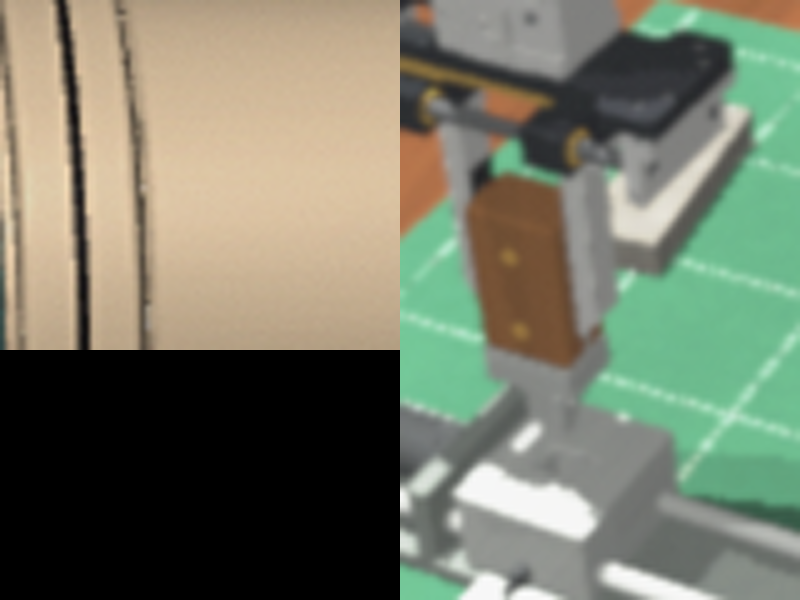

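The side view shows the handle held upright above the socket. The front shoulder corners are at about (490,375) and (565,395) in the crop. I'll measure the handle's offset from the TCP with the side camera, which also gave the gauge fit.

```bash
python3 - <<'E'
from fit import *
np.set_printoptions(precision=2,suppress=True)
e=np.array(manip.read_ee_pos()); print(e,manip.read_tool_rot()); zs=e[2]-34.4
L=lambda X,Y:((X-400)/5+190,Y/5+115)
o=[(S,(23,17,zs),L(490,375)),(S,(-23,17,zs),L(565,395)),(S,(-23,-17,zs),L(607,350)),
   (S,(23,17,zs+18),L(487,348)),(S,(-23,17,zs+18),L(570,367)),(S,(23,17,zs+95),L(470,205)),(S,(23,-17,zs+95),L(508,174))]
yaw=-.02
def f(p):
    c,s=np.cos(yaw),np.sin(yaw)
    return np.concatenate([w2px(c_,[p[0]+c*l[0]-s*l[1],p[1]+s*l[0]+c*l[1],l[2]+p[2]])[0]-np.array(uv)+.5 for c_,l,uv in o])
r=least_squares(f,[600,16,0]); print(r.x,r.fun.reshape(-1,2))
r=least_squares(lambda p:f([*p,0]),[600,16]); print(r.x,r.fun.reshape(-1,2))
E
```

```text
[600.32  13.86 150.06] [3.14 0.   1.55]
[638.78 -37.99 -47.29] [[ 0.26 -0.98]
 [ 1.17  0.22]
 [ 0.13  1.39]
 [-0.04 -1.37]
 [-0.56  0.01]
 [-0.73  0.93]
 [-0.17 -0.24]]
[600.95  12.86] [[-0.29 -0.18]
 [ 1.86  1.44]
 [ 1.38  1.98]
 [-0.67 -1.01]
 [ 0.08  0.78]
 [-1.74 -0.89]
 [-0.49 -2.62]]
```

```bash
cat >> h.py <<'E'
def to(p,v=60,contact=None,tries=2):
    """linear move with correction of the steady xy error"""
    p=np.array(p,float); c=p.copy(); hit=False
    for i in range(tries):
        hit=manip.move_linear(list(c),v=v,contact_N=contact)
        e=np.array(manip.read_ee_pos())
        if hit or np.abs(p-e).max()<.4: break
        c+=p-e
    return hit,e,c
E
python3 - <<'E'
from h import *
np.set_printoptions(precision=2,suppress=True)
print(to([600,16.5,132],tries=3))
_,e,c=to([600,16.5,132],tries=3)
off=c-e
f0=np.array(manip.read_wrist_force())
g=np.array([600,16.5,93.5])+off
hit=manip.move_linear(list(g),v=25,contact_N=7)
print(hit,manip.read_ee_pos(),np.array(manip.read_wrist_force())-f0,manip.read_wrist_torque(),off,manip.read_t())
E
```

```text
(False, array([599.57,  16.38, 131.71]), array([600.12,  16.52, 131.96]))
True [600.21  16.48 125.97] [-0.96  0.52  8.22] [-0.05  0.15 -0.04] [-0.09 -0.04 -0.05] 8.1917
```

```bash
python3 - <<'E'
from h import *
shot("side","s2"); im=np.load("pics/s2.npy")
cv2.imwrite("pics/s2c.png",cv2.resize(im[170:232,190:270],None,fx=9,fy=9,interpolation=cv2.INTER_CUBIC))
E
```

```text
(no output)
```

View pics/s2c.png

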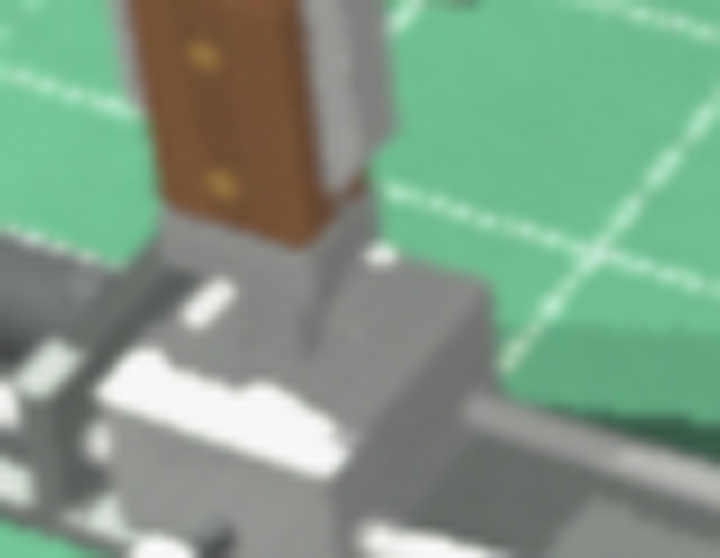

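The tang's tip is on the block's top at about (310,355) in the crop, slightly right of where it should be (towards -x or -y of the hole). I'll do a probing search, starting towards +x and +y.

```bash
python3 - <<'E'
from h import *
np.set_printoptions(precision=2,suppress=True)
x0,y0=600,16.5
for d in [(2.5,1.5),(0,3),(3,-1.5),(-2,3),(-3,0),(0,-3),(3,4.5),(0,6),(5.5,1),(-3,-3),(3,-4.5),(0,-6)]:
    x,y=x0+d[0],y0+d[1]
    manip.move_linear([x,y,128.5],v=60)
    e=np.array(manip.read_ee_pos()); manip.move_linear([2*x-e[0],2*y-e[1],128.5],v=60)
    hit=manip.move_linear([2*x-e[0],2*y-e[1],120.5],v=25,contact_N=6)
    e=manip.read_ee_pos(); print(d,hit,e,manip.read_wrist_force())
    if not hit or e[2]<124: break
print(manip.read_t())
E
```

```text
(2.5, 1.5) True [602.57  17.71 126.21] [-0.19  0.28  4.83]
(0, 3) True [600.6   19.25 126.29] [-1.83  0.04  5.32]
(3, -1.5) True [602.23  15.56 124.89] [-0.14 -0.29 -1.76]
(-2, 3) True [598.81  18.72 126.24] [-0.3  -0.15  6.06]
(-3, 0) True [597.52  16.94 126.05] [-1.64 -0.14  5.82]
(0, -3) False [599.59  14.03 120.24] [ 0.85  0.4  -1.55]
12.9083
```

```bash
python3 - <<'E'
from h import *
np.set_printoptions(precision=2,suppress=True)
P=lambda:np.array(manip.read_ee_pos())
p=P(); p[2]=121.5; manip.move_linear(list(p),v=40); c=P()
def wall(ax,s,n):
    q=c.copy(); q[ax]+=s*7
    h=manip.move_linear(list(q),v=10,contact_N=n); w=P()
    manip.move_linear(list(c),v=40); return h,w[ax]
hy=[wall(1,1,3.5),wall(1,-1,3.5)]; print(hy)
if all(h for h,_ in hy): c[1]=(hy[0][1]+hy[1][1])/2
manip.move_linear(list(c),v=30)
hx=[wall(0,1,3),wall(0,-1,3)]; print(hx)
if all(h for h,_ in hx): c[0]=(hx[0][1]+hx[1][1])/2
manip.move_linear(list(c),v=30); e=P()
g=2*c-e; g[2]=93.8
print(c,e,manip.read_t())
hit=manip.move_linear(list(g),v=25,contact_N=8)
print(hit,P(),manip.read_wrist_force(),manip.read_wrist_torque(),manip.read_t())
E
```

```text
[(True, np.float64(15.789119312547783)), (True, np.float64(9.745819063100086))]
[(True, np.float64(602.4551543173177)), (True, np.float64(597.1264167464182))]
[599.79  12.77 121.74] [599.48  12.75 121.49] 16.6583
True [599.86  12.77  94.73] [-0.84 -0.21  5.11] [-0.05 -0.03  0.03] 17.675
```

```bash
python3 - <<'E'
from h import *
np.set_printoptions(precision=2,suppress=True)
P=lambda:np.array(manip.read_ee_pos())
c=P(); q=c.copy(); q[2]-=2.5
print(manip.move_linear(list(q),v=8,contact_N=12),P(),manip.read_wrist_force())
s=P(); np.save("home.npy",s)
s[2]+=.3; manip.move_linear(list(s),v=10); s=P(); print(s,manip.read_wrist_force())
g=s+[-59,59*.02,0]
manip.move_linear(list(g),v=40)
e=P(); print(e,manip.read_wrist_force(),manip.read_wrist_torque(),manip.read_t())
manip.move_linear(list(g+(g-e)*[1,0,1]),v=20)
e=P(); print(e,manip.read_wrist_force(),manip.read_t())
shot("side","s3"); shot("top","t3")
A=cv2.resize(np.load("pics/s3.npy")[190:270,180:280],None,fx=6,fy=6,interpolation=cv2.INTER_CUBIC)
B=cv2.resize(np.load("pics/t3.npy")[120:220,210:250],None,fx=5,fy=5,interpolation=cv2.INTER_CUBIC)
im=np.zeros((500,800,3),np.uint8); im[:480,:600]=A; im[:500,600:]=B; cv2.imwrite("pics/c3.png",im)
E
```

```text
True [599.92  12.79  94.76] [-0.73 -0.46  4.47]
[599.86  12.78  94.86] [ 0.7  -0.21 -0.94]
[548.65  13.91  96.04] [12.7  -1.42 -9.72] [-0.45 -3.99 -0.02] 19.8083
[542.6   13.99  96.02] [12.82 -2.24 -3.15] 20.35
```

View pics/c3.png

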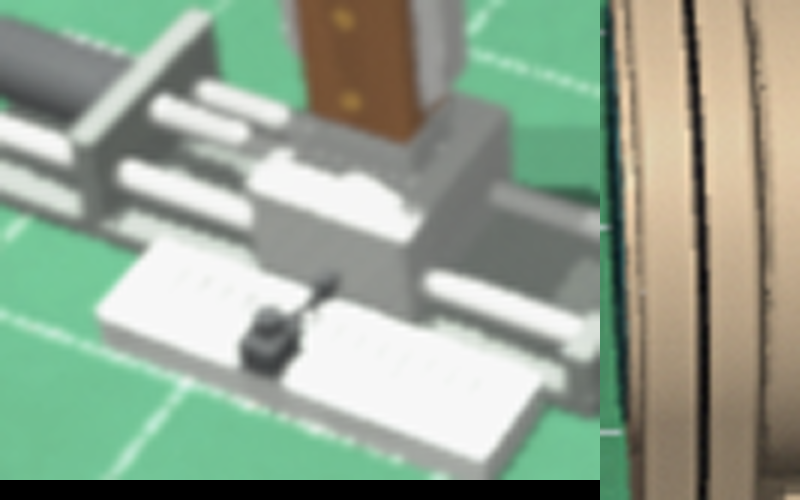

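```bash
python3 - <<'E'
from fit import *
np.set_printoptions(precision=2,suppress=True)
W=lambda u,v,z:px2w(S,np.array([u,v])-.5,z)[:2]
L=lambda X,Y:(X/6+180,Y/6+190)
def gf(w):
    c,s=np.cos(-.02),np.sin(-.02); d=w-[600.8,14.7]; return np.array([c*d[0]+s*d[1],-s*d[0]+c*d[1]])
print("corner -x+y now",gf(W(*L(415,240),60)),"before",gf(W(226,223,60)))
print("corner +x+y now",gf(W(*L(250,183),60)),"before",gf(W(200.5,213.5,60)))
print("corner -x-y now",gf(W(*L(510,110),60)),"before",gf(W(243.5,200.5,60)))
for z in(26,30,34):
    print(z,"ptr base",gf(W(*L(335,283),z)),"tip",gf(W(*L(315,301),z)),"tongue",gf(W(*L(300,310),z)),"block",gf(W(*L(270,338),z)),"ptr0",gf(W(213.5,231.5,z)))
a=np.load("pics/s3.npy").astype(int).sum(2)//3
print("cols 220.."); print(a[232:252,218:242])
E
```

```text
corner -x+y now [-95.88  39.68] before [-36.99  42.9 ]
corner +x+y now [-23.58  40.11] before [33.86 41.36]
corner -x-y now [-92.83 -40.83] before [-32.56 -43.38]
26 ptr base [-60.7  44.2] tip [-58.87  55.92] tongue [-56.26  62.55] block [-53.87  80.13] ptr0 [-3.92 51.04]
30 ptr base [-63.07  47.51] tip [-61.25  59.16] tongue [-58.64  65.76] block [-56.28  83.24] ptr0 [-6.61 54.31]
34 ptr base [-65.43  50.81] tip [-63.62  62.4 ] tongue [-61.03  68.96] block [-58.68  86.34] ptr0 [-9.29 57.57]
cols 220..
[[224 221 215 193 162 149 147 146 148 148 148 146 146 146 148 148 148 148
  147 147 148 148 148 148]
 [240 234 225 212 186 158 148 147 148 147 147 147 147 147 147 148 147 147
  147 149 148 147 147 148]
 [246 246 241 229 215 172 148 145 146 146 147 146 147 148 148 146 144 144
  145 147 148 148 148 149]
 [247 247 246 245 241 219 190 173 153 146 146 146 147 148 145 140 135 130
  134 143 147 148 148 148]
 [247 247 247 247 247 246 244 238 217 193 174 155 146 142 135 129 121 111
  121 141 148 148 148 147]
 [244 246 247 247 247 247 247 247 246 244 236 215 188 155 122 103  96  94
  119 141 147
[... 728 characters left out ...]
45 222 153 106  85  76  78  86  95 100 112 181 239 246 247 247 246
  243 246 247 247 246 247]
 [247 234 172 135 121 108  97 101 108  98  81 107 204 246 247 247 247 245
  246 247 247 246 243 247]
 [245 210 133 118 121 123 122 118 106  83  67 105 207 246 247 247 247 247
  247 247 247 244 245 247]
 [245 208 117  90  98 111 118 111  88  67  71 113 198 244 247 247 247 247
  247 247 247 246 247 247]
 [244 212 119  75  77  84  89  83  69  70 105 173 235 246 247 247 247 247
  247 247 247 247 247 247]
 [231 209 128  77  71  71  71  69  67  99 169 234 246 247 247 247 247 247
  247 247 247 247 247 247]
 [187 174 131 100  83  74  71  69  84 143 224 246 247 247 247 247 247 247
  247 247 247 247 247 247]]
```

The marker's tongue and the pointer line up at about (310,305) in the crop, and the pointer seems 2–3 mm past it. I'll pull 1.5 mm more for margin, hold, ease back and unplug.

```bash
python3 - <<'E'
from h import *
np.set_printoptions(precision=2,suppress=True)
P=lambda:np.array(manip.read_ee_pos())
h=np.load("home.npy")
e=P(); print(e)
# command offset compensates for steady lag
g=np.array([541.1,e[1],e[2]]); 
hit,e,c=to(g,v=10,tries=2); print(e,manip.read_wrist_force())
t=manip.read_t(); manip.dwell(2.6); print(P(),manip.read_t()-t,manip.read_wrist_force())
manip.move_linear([580,h[1]-.3,h[2]+.3],v=30)
manip.move_linear([h[0],h[1],h[2]+.3],v=12)
print(P(),manip.read_wrist_force(),manip.read_t())
_,e,c=to([h[0],h[1],h[2]+.3],v=10); print(e,manip.read_wrist_force(),manip.read_wrist_torque(),manip.read_t())
E
```

```text
[542.61  13.98  96.03]
[543.32  14.2   97.24] [14.02 -1.04 -4.13]
[543.32  14.23  97.21] 2.599999999999998 [13.26 -1.32 -5.01]
[599.34  12.6   94.88] [ 2.35 -0.04  0.16] 28.4833
[599.48  12.67  94.9 ] [ 0.09 -1.25 -0.18] [-0.3  -0.13  0.01] 28.9833
```

The arm gives under the spring load, so it held 0.7 mm short of where the picture was taken. The lateness margin there is too thin, so I'll repeat the pull about 2 mm further, keep the handle pressed down, and check the pixels.

```bash
python3 - <<'E'
from h import *
np.set_printoptions(precision=2,suppress=True,linewidth=200)
P=lambda:np.array(manip.read_ee_pos())
h=np.load("home.npy")
manip.move_linear([545,14,93],v=35)
c=np.array([532.,14,93]); manip.move_linear(list(c),v=20)
for i in range(4):
    e=P(); print(c,e,manip.read_wrist_force(),manip.read_tool_rot())
    if abs(e[0]-541)<.5 and abs(e[2]-94.8)<.6: break
    c=c+([541,14,94.6]-e)*[.9,0,.8]; manip.move_linear(list(c),v=15)
t=manip.read_t(); manip.dwell(1.2)
cc=shot("side","s4"); a=np.load("pics/s4.npy").astype(int).sum(2)//3
manip.dwell(1.2); print(P(),manip.read_t()-t,manip.read_wrist_force(),manip.read_tool_rot())
print(a[235:246,222:242])
manip.move_linear([580,h[1],h[2]],v=30)
manip.move_linear([h[0]-.3,h[1],h[2]+.3],v=12)
print(P(),manip.read_wrist_force(),manip.read_t())
to([h[0]-.1,h[1],h[2]+.3],v=10); print(P(),manip.read_wrist_force(),manip.read_t())
E
```

```text
[532.  14.  93.] [541.51  13.94  95.23] [13.71 -3.21 -4.41] [-3.14  0.    1.55]
[531.54  14.    92.5 ] [541.62  13.94  95.24] [13.61 -3.01 -0.78] [-3.14  0.    1.55]
[530.98  14.    91.99] [541.57  13.96  95.18] [13.28 -3.94  1.8 ] [-3.14  0.    1.55]
[530.47  14.    91.52] [541.52  14.03  95.04] [12.88 -2.79  3.78] [-3.14  0.    1.55]
[541.49  14.13  94.94] 2.450000000000003 [14.33 -2.58  4.96] [3.14 0.   1.55]
[[243 228 197 173 153 147 146 145 147 148 146 142 136 132 132 144 148 148 148 148]
 [247 246 244 238 216 193 174 154 148 144 137 130 122 111 116 140 148 148 149 148]
 [247 247 247 247 246 244 236 215 191 163 127 107  98  88 107 138 148 148 148 147]
 [245 247 247 247 247 247 246 246 242 216 138  93  79  84 112 138 146 147 147 146]
 [238 245 246 246 246 247 247 247 244 216 133  91 101 129 151 149 146 144 145 145]
 [240 236 233 231 237 246 246 243 231 173 119 145 193 221 229 215 195 176 154 145]
 [229 191 172 171 199 233 233 206 188 176 163 216 244 246 246 246 245 240 218 195]
 [192 148 138 137 146 167 165 144 184 224 212 230 246 247 247 247 247 247 246 245]
 [160 127 123 116 105 113 125 131 182 227 227 238 246 247 247 247 247 247 247 247]
 [120  93  90  87  82  98 116 128 191 236 240 246 247 247 244 244 247 247 247 247]
 [106  85  76  78  87  96  99 113 181 239 246 247 247 246 243 246 247 247 246 247]]
[599.31  13.    95.02] [ 2.93  0.59 -3.2 ] 38.575
[599.46  12.5   94.93] [-0.06  0.38 -0.24] 39.075
```

```bash
python3 - <<'E'
from fit import *
np.set_printoptions(linewidth=220,precision=2,suppress=True)
a=np.load("pics/top0.npy").astype(int).sum(2)//3
print("ptr cols 228-240 rows 152-160"); print(a[152:161,226:240])
print("mk rows 170-182"); print(a[170:183,222:236])
E
```

```text
ptr cols 228-240 rows 152-160
[[228 229 229 228 228 228 229 228 228 229 230 233 233 157]
 [229 228 228 228 228 228 229 231 232 232 234 235 235 155]
 [227 229 229 230 231 232 232 233 234 237 238 195 166 132]
 [229 229 230 227 229 230 231 208 134 103 123  95  87 124]
 [228 229 228 175 153 155 158 152 107  90  93  65  63 131]
 [228 229 230 228 230 230 232 234 235 240 239 173 101 129]
 [229 228 229 230 232 232 233 234 235 235 237 237 235 203]
 [229 228 229 229 230 228 230 230 229 231 231 232 233 204]
 [229 228 229 228 227 160 144 127 123 211 231 230 229 201]]
mk rows 170-182
[[239 238 237 236 234 234 232 233 229 229 231 227 230 229]
 [132 128 126 133 167 224 235 230 156 114 140 136 213 229]
 [ 95  95  76  82  87 132 223 236 232 233 233 230 231 230]
 [102 102  71  86  82 120 223 239 236 237 235 233 231 229]
 [108 107  64  88  76  73 179 201 199 195 194 224 231 231]
 [ 69  50  46  93  80  68  96 101  91  96 126 153 219 230]
 [ 40  41  95 109  69  47  55  55  52  85 212 234 231 231]
 [ 74  78  90  95  65 111 155 154 147 151 221 234 231 231]
 [ 27  24  24  18  43 174 231 186 158 152 163 219 230 232]
 [111  98  95  91 106 217 238 234 234 234 229 231 230 232]
 [244 243 243 241 237 235 233 233 235 233 232 231 230 232]
 [233 234 234 234 233 231 231 229 230 229 228 230 229 232]
 [230 229 230 230 228 230 228 159 144 124 130 213 229 232]]
```

My estimates put the marker at 54–55 mm and this hold at about 57 mm. That should pass, but there is plenty of time, so I'll do one more hold about 2.5 mm further, mid-window, and then unplug and place.

```bash
python3 - <<'E'
from h import *
np.set_printoptions(precision=2,suppress=True,linewidth=200)
P=lambda:np.array(manip.read_ee_pos())
h=np.load("home.npy")
manip.move_linear([545,14,92.5],v=40)
c=np.array([528.8,14,92.]); manip.move_linear(list(c),v=20); e=P(); print(e)
if e[0]>539.8: c[0]-=2; manip.move_linear(list(c),v=20); print(P())
manip.dwell(2.3); print(P(),manip.read_wrist_force())
manip.move_linear([580,h[1],h[2]-.5],v=30)
manip.move_linear([h[0]-.3,h[1],h[2]+.3],v=12)
to([h[0]-.1,h[1],h[2]+.3],v=10,tries=3); e=P(); print(e,manip.read_wrist_force(),manip.read_t())
manip.move_linear([e[0],e[1],e[2]+38],v=40); print(P(),manip.read_wrist_force())
manip.move_linear([e[0],e[1],180],v=120)
manip.movep([513,276.5,170],[np.pi,0,-.16+np.pi/2]); print(P(),manip.read_gripper_width(),manip.read_t())
r=to([513,276.5,124],v=100); off=r[2]-r[1]
hit=manip.move_linear([513+off[0],276.5+off[1],84],v=50,contact_N=7)
print(hit,P(),manip.read_wrist_force(),manip.read_t())
E
```

```text
[539.58  13.6   95.14]
[539.58  13.54  95.13] [13.99 -3.96  0.48]
[599.92  12.67  95.05] [ 0.33 -0.13 -2.36] 48.2583
[599.68  12.6  132.76] [-0.05  0.55 -1.97]
[513.92 274.52 169.6 ] 45.59496045788497 50.9667
True [512.17 275.24  84.35] [-0.17  0.03  4.57] 52.5833
```

```bash
python3 - <<'E'
from fit import *
P=lambda:np.array(manip.read_ee_pos())
fingers.gripper_to(66)
e=P(); manip.move_linear([e[0],e[1],200],v=130); manip.movep([450,120,260],[np.pi,0,np.pi/2]); print(manip.read_t(),manip.read_wrist_force())
shot("side","s5"); shot("top","t5")
a=np.load("pics/s5.npy"); 
# carriage corner / handle check against predictions
b=np.load("pics/side0.npy"); d=np.abs(a.astype(int)-b.astype(int)).sum(2)>90
d=cv2.morphologyEx(d.astype(np.uint8),cv2.MORPH_OPEN,np.ones((2,2)))
n,_,st,ce=cv2.connectedComponentsWithStats(d)
for s,c in sorted(zip(st.tolist(),ce.tolist()),key=lambda k:-k[0][4])[1:12]: print(s,np.round(c))
print("pred base/top", w2px(S,[[512,276,50],[512,276,145],[600,15,60]]).round(1))
top=w2px(S,[[512,276,145]])[0]; 
x=int(top[0]); print([a[y,x].tolist() for y in range(int(top[1])-12,int(top[1])+70,6)])
E
```

```text
54.9 [0.66307046 0.08090538 0.16478601]
[191, 61, 125, 119, 5996] [252. 113.]
[243, 261, 219, 42, 5767] [359. 279.]
[438, 124, 84, 116, 3899] [486. 172.]
[514, 0, 46, 158, 2221] [549.  92.]
[514, 142, 46, 81, 2112] [540. 190.]
[516, 31, 28, 101, 2014] [529.  85.]
[448, 0, 43, 69, 1311] [467.  26.]
[170, 265, 42, 52, 1146] [188. 289.]
[216, 16, 16, 23, 273] [224.  27.]
[246, 250, 24, 18, 265] [258. 258.]
[536, 301, 12, 35, 208] [541. 321.]
pred base/top [[191.1 304.5]
 [183.2 272.1]
 [222.1 206.9]]
[[147, 194, 113], [102, 166, 232], [103, 169, 236], [102, 169, 235], [70, 111, 162], [56, 85, 122], [54, 84, 119], [55, 87, 120], [139, 143, 141], [83, 115, 141], [102, 144, 177], [176, 236, 247], [183, 239, 247], [180, 238, 247]]
```

```bash
python3 -c "
from bench import manip
print(manip.job_done())"
```

```text
the job is handed in; nothing more can be done
None
```

I handed the job in at about 55 s. The flat-sided handle was plugged home, pulled to an estimated 3–5 mm past the marker and held for over 2 s, eased back and unplugged, and it now stands upright in the empty rack. I pulled three times because the first hold may have stopped short, and I only checked the last, furthest hold from arm position, not in a picture.

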